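# Start up the forge bench

## Robot

A 7-joint arm with a two-finger parallel gripper is mounted at the origin on the work surface. World frame = base frame: x ahead of the robot, y to its left, z up, the work surface at z = 0. Lengths are in m, angles in rad, forces in N, time in s.
With the tool pointing down it reaches from about 0.425 to 0.875 m from the base axis. Payload 4.7 kg.
Tool frame: the origin (TCP) lies at the very end of the fingers, on their centre line; the grasp point (between the pads) lies 19 mm behind it; z points along the fingers, y is the direction in which the jaws open and shut (so a half turn about z gives the same grasp; the last joint's range is limited). The gripper opens to 87 mm and grips with 3 to 60 N. Pads are 19 mm wide; open, the fingers measure 117 mm over their backs; the gripper's body (75 mm by 190 mm) begins 51 mm behind the grasp point.
Start: joints at [-1.135, 0.321, -0.07, 1.45, 0.023, 1.371, -0.057], TCP at [0.266, 0.593, 0.223] pointing down, gripper open.
Joint ranges: [-2.86, 2.86], [-0.3, 2.09], [-1.38, 1.24], [0.06, 2.45], [-1.56, 4.7], [0.09, 2.05], [-2.69, 2.69]. Speed limits (rad/s): [2.57, 2.57, 3.14, 3.14, 3.14, 3.14, 3.14].

## Interface

Orientations are given as a rotation vector (axis times angle).
In Python, from bench import ctrl, get_image, camera_info gives the robot as it stands.
- The arm moves only by the tool carry_out, never from a script. Its argument "commands" is a list of rows, each an object of numbers: "tx", "ty", "tz": the shift along the tool's x, y, z in m; "rx", "ry", "rz": the turn, a rotation vector about the tool's x, y, z in rad; "jaw": the opening, from 0 (shut) to 1 (fully open). In form: [{"tx": .., "ty": .., "tz": .., "rx": .., "ry": .., "rz": .., "jaw": ..}, ...]. A call has 1 to 12 rows; each row is the pose to reach, as a shift and turn from the pose commanded when the call began, along the tool's axes at that moment; what a row does not reach only later rows make up. A row lasts 1/8 s, in which the tool goes at most 62.5 mm and 10.7 degrees, less where a joint would pass 70% of its speed; a pose out of reach is approached as far as the arm can. A call with a gripper value outside its range is refused whole. The fingers move at their own pace and stop on an object; "grip_force" is the grip in N (left out, the last holds). Time passes only in rows, so rows that repeat a pose let the fingers close. It gives the time, the measured TCP pose, the force and the opening at its end, in the units of the state.
- ctrl.get_state(): the state, without advancing time (a new reading comes with each control period).
- get_image(name): name is "side" or "top" or "wrist"; returns the picture (420x560x3 uint8, red, green, blue); there is no depth.
- camera_info(name): a dict with "intrinsics" (3x3 intrinsics, pixels), "R" (3x3) and "t" (3): a world point X has camera coordinates R X + t. Camera axes: x right, y down, z forward; pixel columns grow to the right and rows downward; lengths in m; the calibration is good to about 2 mm. A picture is of the moment at which its call begins: read the wrist's pose just before it. camera_info takes no time and is no camera call; for the wrist camera it gives the pose at the moment of the call.
- ctrl.close_job(): hands the job in, once; it reports no verdict.
The state is a dict: "time": time; "joint_positions": joint angles; "qd": joint speeds; "joint_torque": joint torques, N m; "position": TCP position; "tool_rot": TCP orientation; "ft_force": force on the tool from outside, world axes, zero at the start; "torque": the same for the moment, N m; "grip_width": opening from 0.0 (shut) to 1.0 (fully open).
Only numpy, scipy, OpenCV 4.12 (cv2) and the standard library are available. Lean on these libraries where they do the work, as an engineer would, in place of code of your own. Each camera call takes 0.05 s, during which the arm holds its last target.

## Task

Start up the forge bench by lightly pressing three of its push switches from above with the fingertips, each fully down so that it stays down: first the fume extractor (wide round mushroom head), then the air blower (square head), then the gas (narrow bar head). Leave the power-hammer switch (small round post head) up. Only touch: do not pinch, lift or shift the switch boxes, and leave the tools and everything else on the bench where they are.

Things in the scene. Friction and masses are not known exactly. Their poses are not given: they have to be found in the camera images.
- extractor_box: extractor switch: a loose 0.85 kg (about +-15%) cast grey box, 84 x 84 mm and 55 mm high, standing on rubber feet, with one black push head in the middle of its top on a steel stem. The head is a wide round mushroom disc, 48 mm in diameter, 14 mm thick. Origin: centre of the underside, z up. The four boxes differ only in their heads and stand in any order.
- extractor_top (a point): centre of the top face of the extractor switch head; 93 mm above the bench when up (off), 79 mm when fully down; it moves with the head
- extractor_switch (a joint): how far the extractor switch head is pushed down, m: 0 = fully up (off), 0.014 = fully down at its stop (on). Starts between 0 and 0.002. The push takes about 3 N all the way; no spring: the head stays where it is left. The stop at 14 mm is rigid: do not lean on it.
- blower_box: blower switch: a loose 0.85 kg (about +-15%) cast grey box, 84 x 84 mm and 55 mm high, standing on rubber feet, with one black push head in the middle of its top on a steel stem. The head is a square plate, 34 x 34 mm, 14 mm thick. Origin: centre of the underside, z up. The four boxes differ only in their heads and stand in any order.
- blower_top (a point): centre of the top face of the blower switch head; 93 mm above the bench when up (off), 79 mm when fully down; it moves with the head
- blower_switch (a joint): how far the blower switch head is pushed down, m: 0 = fully up (off), 0.014 = fully down at its stop (on). Starts between 0 and 0.002. The push takes about 3 N all the way; no spring: the head stays where it is left. The stop at 14 mm is rigid: do not lean on it.
- gas_box: gas switch: a loose 0.85 kg (about +-15%) cast grey box, 84 x 84 mm and 55 mm high, standing on rubber feet, with one black push head in the middle of its top on a steel stem. The head is a narrow bar, 14 mm wide (box x) and 50 mm long (box y), 14 mm thick. Origin: centre of the underside, z up. The four boxes differ only in their heads and stand in any order.
- gas_top (a point): centre of the top face of the gas switch head; 93 mm above the bench when up (off), 79 mm when fully down; it moves with the head
- gas_switch (a joint): how far the gas switch head is pushed down, m: 0 = fully up (off), 0.014 = fully down at its stop (on). Starts between 0 and 0.002. The push takes about 3 N all the way; no spring: the head stays where it is left. The stop at 14 mm is rigid: do not lean on it.
- hammer_box: power-hammer switch: a loose 0.85 kg (about +-15%) cast grey box, 84 x 84 mm and 55 mm high, standing on rubber feet, with one black push head in the middle of its top on a steel stem. The head is a small round post, 20 mm in diameter, the narrowest of the four, 14 mm thick. Origin: centre of the underside, z up. The four boxes differ only in their heads and stand in any order.
- hammer_top (a point): centre of the top face of the hammer switch head; 93 mm above the bench when up (off), 79 mm when fully down; it moves with the head
- hammer_switch (a joint): how far the hammer switch head is pushed down, m: 0 = fully up (off), 0.014 = fully down at its stop (on). Starts between 0 and 0.002. The push takes about 3 N all the way; no spring: the head stays where it is left. The stop at 14 mm is rigid: do not lean on it.
- flux_tin: closed plain steel tin, 68 mm diameter, 60 mm high, standing; bystander, loose on the bench; origin on the bench under it
- bar_offcut: dark steel square bar, 100 x 30 x 30 mm, lying along its x; bystander, loose on the bench; origin on the bench under it
- cold_chisel: steel chisel lying along its x, about 160 mm long, 18 mm thick; bystander, loose on the bench; origin on the bench under it
- bench_hammer: hammer with wooden handle, 260 mm long, 32 mm high, lying with its head at the origin and its handle along +x; bystander, loose on the bench; origin on the bench under it
- wire_brush: wooden-backed wire brush, 230 mm long, 34 mm high, lying from its origin along +x; bystander, loose on the bench; origin on the bench under it
- tongs: dark steel tongs 300 mm long, 16 mm high, lying from the origin (jaw tips) along +x; bystander, loose on the bench; origin on the bench under it
- steel_collar: dark steel ring, 60 mm outside diameter, 20 mm high, lying flat, origin at its centre; bystander, loose on the bench; origin on the bench under it

How it is judged:
By the outcome, as a careful person would: the job done as asked, in the order asked, and still so for the second after the job is handed in, with the robot touching nothing.
It also fails if it takes over 45 s, if anything falls off the work surface, if the arm or the gripper's body presses on something with over 40 N, if the wrist force passes 120 N, or if a joint passes its speed limit or range.

## Working session

There is one attempt and no reset: what is moved stays moved. The work goes in short steps, Python scripts to look and compute and a tool call to move; the robot and the scene stay as the last step left them, time stands still between calls to the robot, and variables do not carry over. Pictures are saved under pics/ and viewed, and the job is handed in when it is done.

Besides the shell and the picture viewer there is one more tool, called after "Emit:" as name(argument=value, ...) on one line, values as JSON. carry_out: Moves the arm, as the interface text tells. Its arguments: {"type":"object","properties":{"commands":{"type":"array"},"grip_force":{"type":"number"}},"required":["commands"]}

```bash
mkdir -p pics; ls; python3 - <<'E'
from bench import ctrl,get_image,camera_info
import cv2,numpy as np
s=ctrl.get_state();print({k:np.round(v,3).tolist() for k,v in s.items()})
for n in ("top","side"):
    c=camera_info(n);print(n,np.round(c["intrinsics"],1).tolist(),np.round(c["R"],3).tolist(),np.round(c["t"],3).tolist())
    cv2.imwrite(f"pics/{n}0.png",get_image(n)[:,:,::-1])
E
```

```text
pics
{'time': 0.0, 'joint_positions': [-1.135, 0.322, -0.07, 1.452, 0.023, 1.371, -0.057], 'qd': [0.0, -0.001, -0.001, -0.0, -0.0, 0.0, -0.001], 'joint_torque': [0.0, -49.129, -0.404, -31.253, -0.064, 0.044, 0.0], 'position': [0.266, 0.592, 0.221], 'tool_rot': [-0.658, -3.072, 0.003], 'ft_force': [0.155, 1.53, -1.459], 'torque': [-0.012, -0.037, -0.017], 'grip_width': 0.996}
top [[418.4, 0.0, 286.4], [0.0, 418.4, 205.6], [0.0, 0.0, 1.0]] [[-0.027, -0.999, -0.03], [-0.999, 0.028, -0.037], [0.037, 0.029, -0.999]] [0.051, 0.542, 0.961]
side [[391.5, 0.0, 278.7], [0.0, 391.5, 213.0], [0.0, 0.0, 1.0]] [[0.791, -0.612, 0.003], [-0.413, -0.536, -0.737], [0.452, 0.581, -0.676]] [-0.426, 0.317, 0.665]
```

View pics/top0.png

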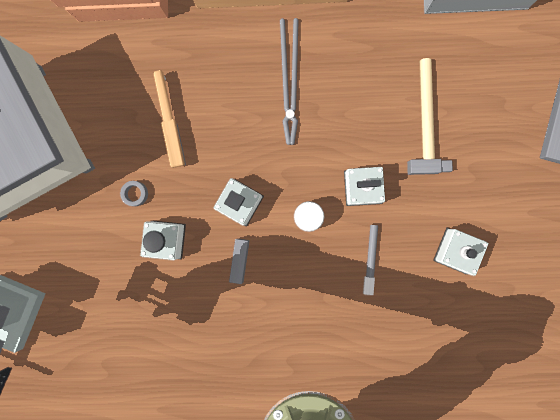

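View pics/side0.png

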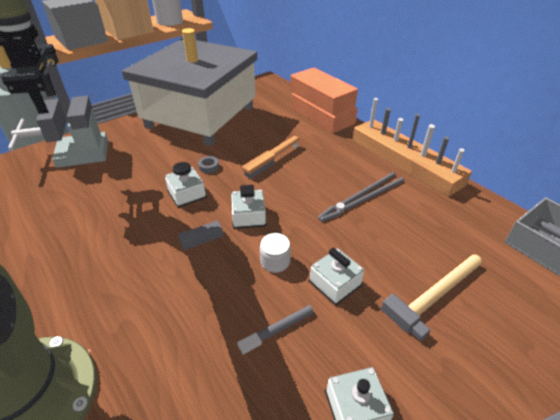

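The top view shows, left to right: mushroom head at about (153,241), square head at (235,200), bar at (370,184) and small post at (471,253). The tin is at (309,216). Next I'll zoom in on the heads.

```bash
python3 - <<'E'
import cv2,numpy as np
im=cv2.imread("pics/top0.png")
cs=[(160,241),(237,200),(367,185),(463,252)]
t=[cv2.resize(im[y-32:y+32,x-32:x+32],(384,296*384//296),interpolation=cv2.INTER_NEAREST)[:, :] for x,y in cs]
t=[cv2.resize(a,(300,300),interpolation=cv2.INTER_NEAREST) for a in t]
cv2.imwrite("pics/crop0.png",np.vstack([np.hstack(t[:2]),np.hstack(t[2:])]))
E
cat > h.py <<'E'
import numpy as np
def ray(c,uv,z):
    K,R,t=[np.array(c[k],float) for k in("intrinsics","R","t")]
    o=-R.T@t; d=R.T@np.linalg.solve(K,[uv[0],uv[1],1.]); return o+d*(z-o[2])/d[2]
def proj(c,X):
    K,R,t=[np.array(c[k],float) for k in("intrinsics","R","t")]
    p=K@(R@np.array(X)+t); return p[:2]/p[2]
E
```

```text
(no output)
```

View pics/crop0.png

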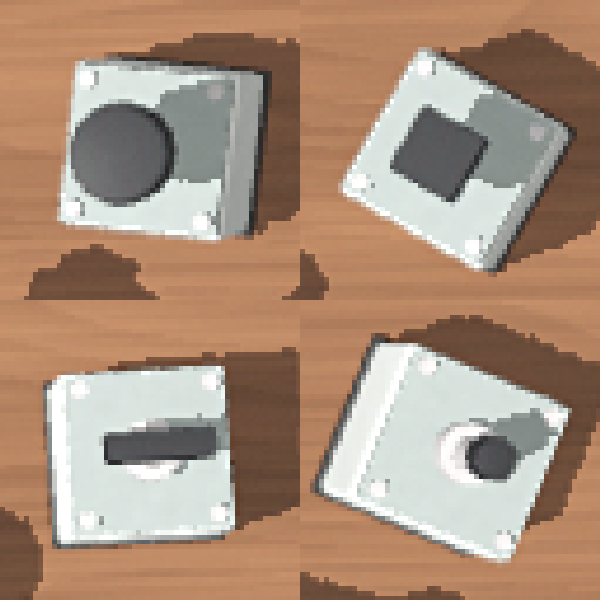

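```bash
python3 - <<'E'
from bench import ctrl,camera_info
from h import *
import cv2
ct,cs=camera_info("top"),camera_info("side")
top=cv2.imread("pics/top0.png");side=cv2.imread("pics/side0.png")
def blob(im,p,r,th):
    x,y=p;w=(im[y-r:y+r,x-r:x+r].max(2)<th).astype(np.uint8)
    n,l,st,ce=cv2.connectedComponentsWithStats(w)
    i=min(range(1,n),key=lambda i:np.hypot(*(ce[i]-r))-0.05*st[i,4]); i
    cnt=(l==i).astype(np.uint8); rc=cv2.minAreaRect(cv2.findNonZero(cnt))
    return ce[i]+[x-r,y-r],st[i,4],rc
for n,a,b in (("ext",(154,241),(181,169)),("blow",(235,200),(247,190)),("gas",(368,184),(340,257)),("ham",(471,253),(363,386))):
    u,A,rc=blob(top,a,16,95)
    v,B,_=blob(side,b,16,60)
    print(n,np.round(u,1),A,np.round(rc[1],1),round(rc[2],1),np.round(ray(ct,u,.087),4),"side",np.round(v,1),B,np.round(ray(cs,v,.086),4))
    def ro(c,u):
        p=ray(c,u,0);q=ray(c,u,.2);return p,(q-p)/np.linalg.norm(q-p)
    p,d=ro(ct,u);q,e=ro(cs,v)
    M=sum(np.eye(3)-np.outer(k,k) for k in(d,e));X=np.linalg.solve(M,(np.eye(3)-np.outer(d,d))@p+(np.eye(3)-np.outer(e,e))@q);print("  tri",np.round(X,4))
    # box top centre: bright light-grey component
for n,a,z in(("tin",(309,216),.06),("forge",(90,170),.1),("vise",(45,290),.1)): print(n,np.round(ray(ct,a,z),3))
s=ctrl.get_state(); print(proj(ct,s["position"]))
E
```

```text
ext [158.8 238.4] 103 [20.8 14.4] 68.7 [0.4779 0.3101 0.087 ] side [182.3 168.5] 131 [0.4741 0.3217 0.086 ]
  tri [0.4744 0.3108 0.0918]
blow [234.3 200.3] 233 [15.8 15.3] 29.7 [0.5553 0.1451 0.087 ] side [247.1 191. ] 113 [0.5548 0.1444 0.086 ]
  tri [0.5554 0.1454 0.085 ]
gas [368.8 183.4] 146 [ 6.3 23.3] 86.4 [ 0.5832 -0.1435  0.087 ] side [339.3 257.6] 135 [ 0.5822 -0.1432  0.086 ]
  tri [ 0.5828 -0.1434  0.0858]
ham [471.3 253. ] 78 [ 8. 10.] 90.0 [ 0.43   -0.3527  0.087 ] side [363.4 386.3] 109 [ 0.4299 -0.3518  0.086 ]
  tri [ 0.4297 -0.3523  0.0872]
tin [ 0.517 -0.015  0.06 ]
forge [0.629 0.452 0.1  ]
vise [0.375 0.552 0.1  ]
[-16.55175369 361.37888997]
```

The three small heads agree between the two views to about 1 mm. The mushroom mask is incomplete (103 px, about 350 expected), so I'll redo it.

```bash
python3 - <<'E'
from bench import camera_info
from h import *
import cv2
ct,cs=camera_info("top"),camera_info("side")
for f,c,p,ths in(("top",ct,(153,241),(85,95,105,115,125)),("side",cs,(182,169),(40,50,60,75,90))):
    im=cv2.imread(f"pics/{f}0.png");x,y=p;r=18
    print(im[y,x-16:x+16:2].max(1))
    for th in ths:
        w=(im[y-r:y+r,x-r:x+r].max(2)<th).astype(np.uint8)
        n,l,st,ce=cv2.connectedComponentsWithStats(w);i=1+np.argmax(st[1:,4])
        print(f,th,st[i],np.round(ce[i]+[x-r,y-r],1),np.round(ray(c,ce[i]+[x-r,y-r],.087),4))
E
```

```text
[178 182 185 105 113 109 108 104 101 102  97  97  94  66 101 142]
top 85 [18  8 12 21 58] [160.8 240.3] [0.4738 0.3059 0.087 ]
top 95 [ 12   8  18  21 103] [158.8 238.4] [0.4779 0.3101 0.087 ]
top 105 [  9   8  22  22 267] [155.9 239.8] [0.4751 0.3163 0.087 ]
top 115 [  8   8  23  22 362] [154.2 240.8] [0.473  0.3201 0.087 ]
top 125 [  8   8  23  22 384] [153.8 241.1] [0.4724 0.3211 0.087 ]
[161 155 157 119  67  61  60  63  57  57  51  40  73 177 172 164]
side 40 [13 18 13  5 20] [183.9 171.8] [0.47   0.3048 0.087 ]
side 50 [11 15 15  9 42] [183.4 171.6] [0.4694 0.3066 0.087 ]
side 60 [ 10  12  16  12 131] [182.3 168.5] [0.4736 0.3204 0.087 ]
side 75 [ 10  12  17  13 169] [181.7 168.6] [0.4721 0.3209 0.087 ]
side 90 [  9  11  18  14 183] [181.5 168.6] [0.4716 0.3212 0.087 ]
```

```bash
python3 - <<'E'
from bench import camera_info
from h import *
import cv2
cs=camera_info("side");ct=camera_info("top")
im=cv2.imread("pics/side0.png")
cv2.imwrite("pics/c1.png",cv2.resize(im[0:200,0:260],(780,600),interpolation=cv2.INTER_CUBIC))
print(proj(cs,[.266,.592,.221]),proj(cs,[.472,.321,.22]))
E
```

```text
[ 47.85587737 103.94172794] [172.25512954 122.38150267]
```

View pics/c1.png

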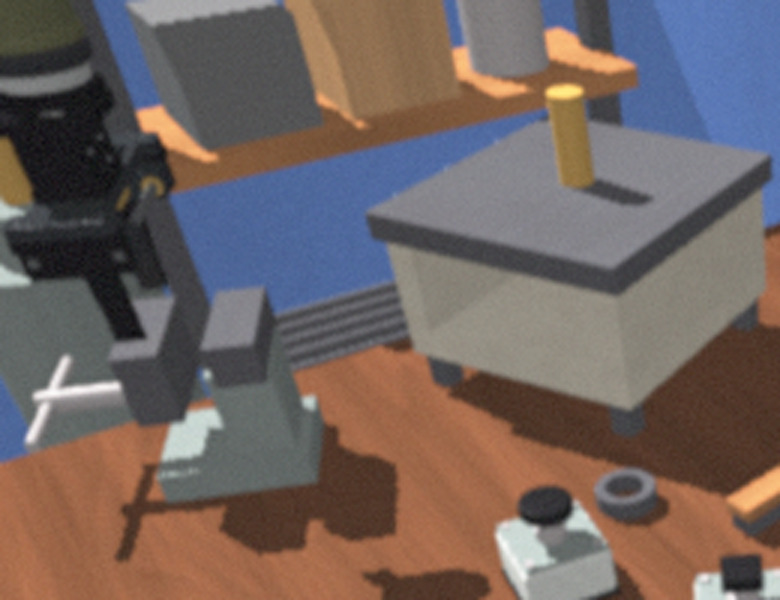

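```bash
python3 - <<'E'
from bench import camera_info,ctrl,get_image
from h import *
import cv2
from scipy.spatial.transform import Rotation as Ro
cs=camera_info("side");ct=camera_info("top")
def tri(u,v):
    A=[];
    L=[]
    for c,w in((ct,u),(cs,v)):
        K=np.array(c["intrinsics"]);L.append(K@np.c_[c["R"],c["t"]])
    X=cv2.triangulatePoints(L[0],L[1],np.array(u,float).reshape(2,1),np.array(v,float).reshape(2,1))[:,0];X=X[:3]/X[3]
    print(np.round(X,3),np.round(proj(ct,X)-u,1))
tri((62,160),(203,97)); tri((92,168),(210,133)); tri((45,290),(107,153)); tri((20,353),(53,165))
s=ctrl.get_state();R=Ro.from_rotvec(s["tool_rot"]).as_matrix();print(np.round(R,3))
im=get_image("wrist");cv2.imwrite("pics/w0.png",im[:,:,::-1])
t=cv2.imread("pics/top0.png");cv2.imwrite("pics/c2.png",cv2.resize(t[130:420,0:200],(400,580),interpolation=cv2.INTER_CUBIC))
E
```

```text
[0.637 0.471 0.176] [-0.8  1.4]
[0.638 0.467 0.061] [-0.  0.]
[0.363 0.594 0.034] [-0.4  0.9]
[0.219 0.665 0.014] [ 0.3 -0.7]
[[-0.912  0.409 -0.001]
 [ 0.409  0.912 -0.002]
 [-0.    -0.002 -1.   ]]
```

View pics/w0.png

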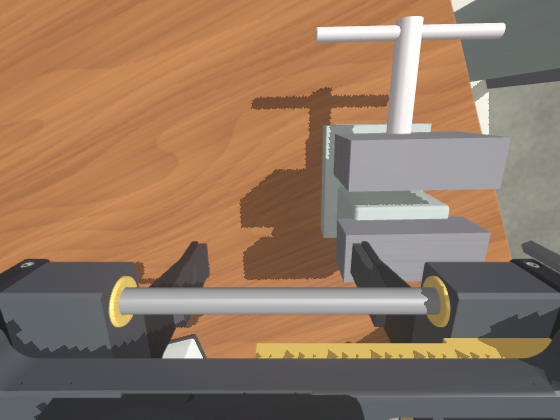

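View pics/c2.png

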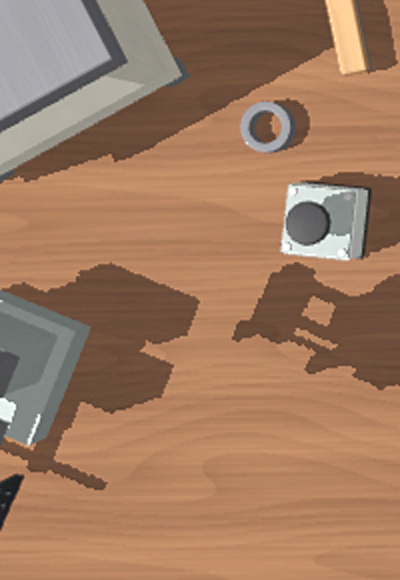

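The wrist view shows the open fingers close above the vise jaws. I'll go straight up first, then across, closing the jaws once clear.

Emit:
carry_out(commands=[{"tz": -0.05},{"tz": -0.1},{"tz": -0.1},{"tx": -0.05,"ty": -0.027,"tz": -0.1,"jaw": 0},{"tx": -0.1,"ty": -0.055,"tz": -0.1,"jaw": 0},{"tx": -0.15,"ty": -0.082,"tz": -0.1,"jaw": 0},{"tx": -0.2,"ty": -0.11,"tz": -0.1,"jaw": 0},{"tx": -0.25,"ty": -0.137,"tz": -0.1,"jaw": 0},{"tx": -0.299,"ty": -0.164,"tz": -0.08,"jaw": 0},{"tx": -0.299,"ty": -0.164,"tz": -0.03,"jaw": 0},{"tx": -0.299,"ty": -0.164,"tz": 0.0,"jaw": 0},{"tx": -0.299,"ty": -0.164,"tz": 0.0,"jaw": 0}], grip_force=10)

```text
invalid input
```

Emit:
carry_out(commands=[{"tx": 0,"ty": 0,"tz": -0.05,"rx": 0,"ry": 0,"rz": 0,"jaw": 1},{"tx": 0,"ty": 0,"tz": -0.1,"rx": 0,"ry": 0,"rz": 0,"jaw": 1},{"tx": 0,"ty": 0,"tz": -0.1,"rx": 0,"ry": 0,"rz": 0,"jaw": 1},{"tx": -0.05,"ty": -0.027,"tz": -0.1,"rx": 0,"ry": 0,"rz": 0,"jaw": 0},{"tx": -0.1,"ty": -0.055,"tz": -0.1,"rx": 0,"ry": 0,"rz": 0,"jaw": 0},{"tx": -0.15,"ty": -0.082,"tz": -0.1,"rx": 0,"ry": 0,"rz": 0,"jaw": 0},{"tx": -0.2,"ty": -0.11,"tz": -0.1,"rx": 0,"ry": 0,"rz": 0,"jaw": 0},{"tx": -0.25,"ty": -0.137,"tz": -0.1,"rx": 0,"ry": 0,"rz": 0,"jaw": 0},{"tx": -0.299,"ty": -0.164,"tz": -0.08,"rx": 0,"ry": 0,"rz": 0,"jaw": 0},{"tx": -0.299,"ty": -0.164,"tz": -0.03,"rx": 0,"ry": 0,"rz": 0,"jaw": 0},{"tx": -0.299,"ty": -0.164,"tz": 0,"rx": 0,"ry": 0,"rz": 0,"jaw": 0},{"tx": -0.299,"ty": -0.164,"tz": 0,"rx": 0,"ry": 0,"rz": 0,"jaw": 0}], grip_force=10)

```text
time: 1.65
position: [0.4699, 0.3195, 0.2191]
tool_rot: [-0.657, -3.068, 0.008]
ft_force: [-0.6, -0.2, 0.4]
grip_width: 0.069
```

Emit:
carry_out(commands=[{"tx": -0.001,"ty": 0.002,"tz": 0.04,"rx": 0,"ry": 0,"rz": 0,"jaw": 0},{"tx": -0.001,"ty": 0.002,"tz": 0.08,"rx": 0,"ry": 0,"rz": 0,"jaw": 0},{"tx": -0.001,"ty": 0.002,"tz": 0.11,"rx": 0,"ry": 0,"rz": 0,"jaw": 0},{"tx": -0.001,"ty": 0.002,"tz": 0.11,"rx": 0,"ry": 0,"rz": 0,"jaw": 0}])

```text
time: 2.15
position: [0.4725, 0.322, 0.1115]
tool_rot: [-0.656, -3.07, 0.004]
ft_force: [0.4, -0.4, 0.5]
grip_width: 0.009
```

```bash
python3 - <<'E'
from bench import ctrl,get_image
import cv2,numpy as np
s=ctrl.get_state();print({k:np.round(s[k],4).tolist() for k in("time","position","ft_force","grip_width","tool_rot")})
a=get_image("side")[:,:,::-1];b=get_image("wrist")[:,:,::-1]
a=cv2.resize(a[60:240,90:300],(466,400),interpolation=cv2.INTER_CUBIC);b=cv2.resize(b,(330,248))
b=cv2.copyMakeBorder(b,0,152,0,0,cv2.BORDER_CONSTANT)
cv2.imwrite("pics/e1.png",np.hstack([a,b]))
E
```

```text
{'time': 2.15, 'position': [0.4725, 0.322, 0.1115], 'ft_force': [0.3704, -0.4216, 0.5371], 'grip_width': 0.0092, 'tool_rot': [-0.6564, -3.0701, 0.0041]}
```

View pics/e1.png

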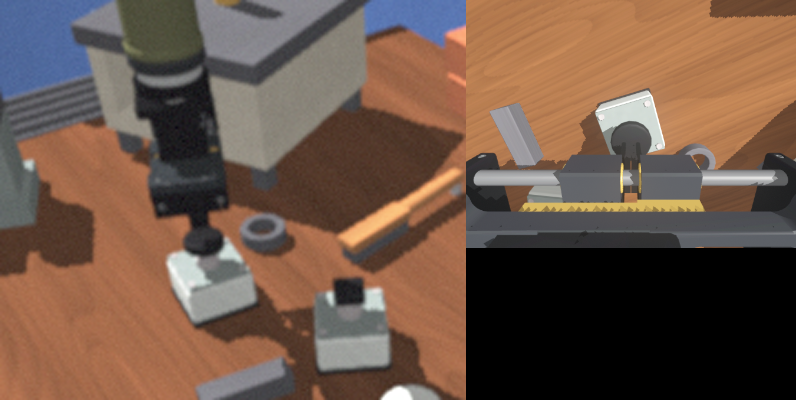

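The closed fingertips are centred over the mushroom head. I'll lower in small steps and watch the force.

Emit:
carry_out(commands=[{"tx": 0,"ty": 0,"tz": 0.01,"rx": 0,"ry": 0,"rz": 0,"jaw": 0},{"tx": 0,"ty": 0,"tz": 0.016,"rx": 0,"ry": 0,"rz": 0,"jaw": 0},{"tx": 0,"ty": 0,"tz": 0.019,"rx": 0,"ry": 0,"rz": 0,"jaw": 0},{"tx": 0,"ty": 0,"tz": 0.022,"rx": 0,"ry": 0,"rz": 0,"jaw": 0},{"tx": 0,"ty": 0,"tz": 0.024,"rx": 0,"ry": 0,"rz": 0,"jaw": 0},{"tx": 0,"ty": 0,"tz": 0.026,"rx": 0,"ry": 0,"rz": 0,"jaw": 0}])

```text
time: 3.0
position: [0.4735, 0.3224, 0.0867]
tool_rot: [-0.658, -3.072, -0.0]
ft_force: [-1.5, 0.0, 2.9]
grip_width: 0.009
```

Emit:
carry_out(commands=[{"tx": 0,"ty": 0,"tz": 0.0015,"rx": 0,"ry": 0,"rz": 0,"jaw": 0},{"tx": 0,"ty": 0,"tz": 0.003,"rx": 0,"ry": 0,"rz": 0,"jaw": 0},{"tx": 0,"ty": 0,"tz": 0.0045,"rx": 0,"ry": 0,"rz": 0,"jaw": 0},{"tx": 0,"ty": 0,"tz": 0.006,"rx": 0,"ry": 0,"rz": 0,"jaw": 0}])

```text
time: 3.5
position: [0.4735, 0.3224, 0.0805]
tool_rot: [-0.658, -3.072, 0.0]
ft_force: [-2.2, -1.0, 2.6]
grip_width: 0.006
```

Emit:
carry_out(commands=[{"tx": 0,"ty": 0,"tz": 0.0007,"rx": 0,"ry": 0,"rz": 0,"jaw": 0},{"tx": 0,"ty": 0,"tz": 0.0013,"rx": 0,"ry": 0,"rz": 0,"jaw": 0}])

```text
time: 3.75
position: [0.4735, 0.3224, 0.0795]
tool_rot: [-0.658, -3.072, 0.0]
ft_force: [-2.2, -2.0, 6.2]
grip_width: 0.01
```

Emit:
carry_out(commands=[{"tx": 0,"ty": 0,"tz": 0.0005,"rx": 0,"ry": 0,"rz": 0,"jaw": 0},{"tx": 0,"ty": 0,"tz": 0.0005,"rx": 0,"ry": 0,"rz": 0,"jaw": 0}])

```text
time: 4.0
position: [0.4735, 0.3224, 0.0794]
tool_rot: [-0.658, -3.072, -0.0]
ft_force: [-3.3, -1.6, 6.2]
grip_width: 0.006
```

Emit:
carry_out(commands=[{"tx": 0,"ty": 0,"tz": 0.0006,"rx": 0,"ry": 0,"rz": 0,"jaw": 0},{"tx": 0,"ty": 0,"tz": 0.0006,"rx": 0,"ry": 0,"rz": 0,"jaw": 0}])

```text
time: 4.25
position: [0.4736, 0.3224, 0.0794]
tool_rot: [0.658, 3.072, 0.0]
ft_force: [-3.7, -2.2, 9.4]
grip_width: 0.007
```

It has hit the stop: z stays at 79.4 mm while the force rises. I'll lift off and check with a picture.

Emit:
carry_out(commands=[{"tx": 0,"ty": 0,"tz": -0.01,"rx": 0,"ry": 0,"rz": 0,"jaw": 0},{"tx": 0,"ty": 0,"tz": -0.06,"rx": 0,"ry": 0,"rz": 0,"jaw": 0},{"tx": -0.037,"ty": -0.032,"tz": -0.07,"rx": 0,"ry": 0,"rz": 0,"jaw": 0},{"tx": -0.074,"ty": -0.064,"tz": -0.07,"rx": 0,"ry": 0,"rz": 0,"jaw": 0},{"tx": -0.11,"ty": -0.096,"tz": -0.07,"rx": 0,"ry": 0,"rz": 0,"jaw": 0},{"tx": -0.147,"ty": -0.128,"tz": -0.06,"rx": 0,"ry": 0,"rz": 0,"jaw": 0},{"tx": -0.147,"ty": -0.128,"tz": -0.035,"rx": 0,"ry": 0,"rz": 0,"jaw": 0},{"tx": -0.147,"ty": -0.128,"tz": -0.035,"rx": 0,"ry": 0,"rz": 0,"jaw": 0}])

```text
time: 5.25
position: [0.5541, 0.1447, 0.1115]
tool_rot: [-0.659, -3.069, 0.003]
ft_force: [-0.4, 0.2, 0.4]
grip_width: 0.001
```

```bash
cat > look.py <<'E'
import sys
from bench import ctrl,get_image
import cv2,numpy as np
n,x,y=sys.argv[1],int(sys.argv[2]),int(sys.argv[3])
s=ctrl.get_state();print({k:np.round(s[k],4).tolist() for k in("time","position","ft_force")})
a=get_image("side")[:,:,::-1];b=get_image("wrist")[:,:,::-1];t=get_image("top")[:,:,::-1]
cv2.imwrite(f"pics/{n}_side.png",a);cv2.imwrite(f"pics/{n}_top.png",t)
a=cv2.resize(a[y:y+180,x:x+210],(466,400),interpolation=cv2.INTER_CUBIC);b=cv2.resize(b,(330,248))
t=cv2.resize(t[110:360,60:540],(330,152))
cv2.imwrite(f"pics/{n}.png",np.hstack([a,np.vstack([b,t])]))
E
python3 look.py b1 110 80
```

```text
{'time': 5.25, 'position': [0.5541, 0.1447, 0.1115], 'ft_force': [-0.4112, 0.1677, 0.4109]}
```

View pics/b1.png

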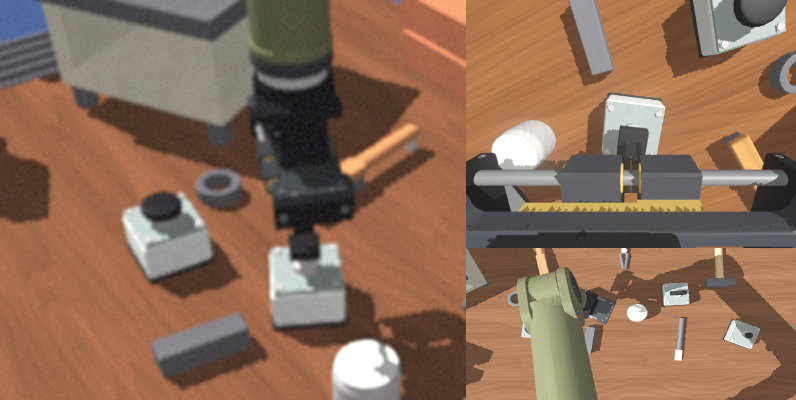

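The extractor head sits visibly lower, and the tips are centred over the square head. Now I'll press the blower the same way.

Emit:
carry_out(commands=[{"tx": 0,"ty": 0,"tz": 0.01,"rx": 0,"ry": 0,"rz": 0,"jaw": 0},{"tx": 0,"ty": 0,"tz": 0.016,"rx": 0,"ry": 0,"rz": 0,"jaw": 0},{"tx": 0,"ty": 0,"tz": 0.019,"rx": 0,"ry": 0,"rz": 0,"jaw": 0},{"tx": 0,"ty": 0,"tz": 0.022,"rx": 0,"ry": 0,"rz": 0,"jaw": 0},{"tx": 0,"ty": 0,"tz": 0.024,"rx": 0,"ry": 0,"rz": 0,"jaw": 0},{"tx": 0,"ty": 0,"tz": 0.026,"rx": 0,"ry": 0,"rz": 0,"jaw": 0},{"tx": 0,"ty": 0,"tz": 0.0275,"rx": 0,"ry": 0,"rz": 0,"jaw": 0},{"tx": 0,"ty": 0,"tz": 0.029,"rx": 0,"ry": 0,"rz": 0,"jaw": 0}])

```text
time: 6.4
position: [0.5552, 0.1455, 0.0842]
tool_rot: [0.658, 3.072, 0.0]
ft_force: [-1.9, -0.7, 2.3]
grip_width: 0.002
```

Emit:
carry_out(commands=[{"tx": 0,"ty": 0,"tz": 0.0015,"rx": 0,"ry": 0,"rz": 0,"jaw": 0},{"tx": 0,"ty": 0,"tz": 0.003,"rx": 0,"ry": 0,"rz": 0,"jaw": 0},{"tx": 0,"ty": 0,"tz": 0.004,"rx": 0,"ry": 0,"rz": 0,"jaw": 0},{"tx": 0,"ty": 0,"tz": 0.005,"rx": 0,"ry": 0,"rz": 0,"jaw": 0}])

```text
time: 6.9
position: [0.5553, 0.1455, 0.0794]
tool_rot: [-0.658, -3.072, -0.0]
ft_force: [-3.5, -0.4, 9.4]
grip_width: 0.01
```

Same signature at 79.4 mm with the force up, so the blower is on its stop. Next I lift and move to the gas switch.

Emit:
carry_out(commands=[{"tx": 0,"ty": 0,"tz": -0.01,"rx": 0,"ry": 0,"rz": 0,"jaw": 0},{"tx": 0,"ty": 0,"tz": -0.06,"rx": 0,"ry": 0,"rz": 0,"jaw": 0},{"tx": -0.024,"ty": -0.042,"tz": -0.08,"rx": 0,"ry": 0,"rz": 0,"jaw": 0},{"tx": -0.048,"ty": -0.084,"tz": -0.08,"rx": 0,"ry": 0,"rz": 0,"jaw": 0},{"tx": -0.072,"ty": -0.126,"tz": -0.08,"rx": 0,"ry": 0,"rz": 0,"jaw": 0},{"tx": -0.096,"ty": -0.168,"tz": -0.08,"rx": 0,"ry": 0,"rz": 0,"jaw": 0},{"tx": -0.12,"ty": -0.21,"tz": -0.08,"rx": 0,"ry": 0,"rz": 0,"jaw": 0},{"tx": -0.1435,"ty": -0.252,"tz": -0.07,"rx": 0,"ry": 0,"rz": 0,"jaw": 0},{"tx": -0.1435,"ty": -0.252,"tz": -0.035,"rx": 0,"ry": 0,"rz": 0,"jaw": 0},{"tx": -0.1435,"ty": -0.252,"tz": -0.035,"rx": 0,"ry": 0,"rz": 0,"jaw": 0}])

```text
time: 8.15
position: [0.581, -0.1432, 0.1118]
tool_rot: [-0.658, -3.067, 0.001]
ft_force: [0.1, 0.5, -0.1]
grip_width: 0.008
```

```bash
python3 look.py g1 200 140
```

```text
{'time': 8.15, 'position': [0.581, -0.1432, 0.1118], 'ft_force': [0.0597, 0.5435, -0.1092]}
```

View pics/g1.png

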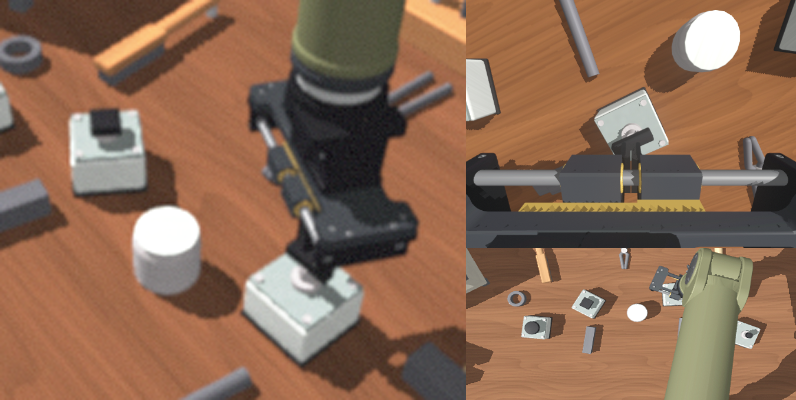

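The blower head is now down and the tips are over the bar. Next I press the gas.

Emit:
carry_out(commands=[{"tx": 0,"ty": 0,"tz": 0.01,"rx": 0,"ry": 0,"rz": 0,"jaw": 0},{"tx": 0,"ty": 0,"tz": 0.016,"rx": 0,"ry": 0,"rz": 0,"jaw": 0},{"tx": 0,"ty": 0,"tz": 0.019,"rx": 0,"ry": 0,"rz": 0,"jaw": 0},{"tx": 0,"ty": 0,"tz": 0.022,"rx": 0,"ry": 0,"rz": 0,"jaw": 0},{"tx": 0,"ty": 0,"tz": 0.024,"rx": 0,"ry": 0,"rz": 0,"jaw": 0},{"tx": 0,"ty": 0,"tz": 0.026,"rx": 0,"ry": 0,"rz": 0,"jaw": 0},{"tx": 0,"ty": 0,"tz": 0.0275,"rx": 0,"ry": 0,"rz": 0,"jaw": 0},{"tx": 0,"ty": 0,"tz": 0.029,"rx": 0,"ry": 0,"rz": 0,"jaw": 0}])

```text
time: 9.3
position: [0.583, -0.1431, 0.0852]
tool_rot: [0.658, 3.072, 0.0]
ft_force: [-1.5, 1.0, 2.1]
grip_width: 0.006
```

Emit:
carry_out(commands=[{"tx": 0,"ty": 0,"tz": 0.0015,"rx": 0,"ry": 0,"rz": 0,"jaw": 0},{"tx": 0,"ty": 0,"tz": 0.003,"rx": 0,"ry": 0,"rz": 0,"jaw": 0},{"tx": 0,"ty": 0,"tz": 0.0045,"rx": 0,"ry": 0,"rz": 0,"jaw": 0},{"tx": 0,"ty": 0,"tz": 0.0055,"rx": 0,"ry": 0,"rz": 0,"jaw": 0},{"tx": 0,"ty": 0,"tz": 0.006,"rx": 0,"ry": 0,"rz": 0,"jaw": 0}])

```text
time: 9.93
position: [0.5831, -0.1432, 0.0794]
tool_rot: [0.658, 3.072, 0.0]
ft_force: [-3.4, 1.4, 6.6]
grip_width: 0.005
```

Emit:
carry_out(commands=[{"tx": 0,"ty": 0,"tz": 0.0005,"rx": 0,"ry": 0,"rz": 0,"jaw": 0},{"tx": 0,"ty": 0,"tz": 0.0005,"rx": 0,"ry": 0,"rz": 0,"jaw": 0}])

```text
time: 10.18
position: [0.5831, -0.1432, 0.0794]
tool_rot: [0.658, 3.072, 0.001]
ft_force: [-2.7, 1.2, 7.0]
grip_width: 0.002
```

The gas is on its stop. I'll lift, swing clear and compare all four heads and boxes with the start pictures.

Emit:
carry_out(commands=[{"tx": 0,"ty": 0,"tz": -0.01,"rx": 0,"ry": 0,"rz": 0,"jaw": 0},{"tx": 0,"ty": 0,"tz": -0.06,"rx": 0,"ry": 0,"rz": 0,"jaw": 0},{"tx": 0,"ty": 0,"tz": -0.12,"rx": 0,"ry": 0,"rz": 0,"jaw": 0},{"tx": 0.024,"ty": 0.042,"tz": -0.16,"rx": 0,"ry": 0,"rz": 0,"jaw": 0},{"tx": 0.048,"ty": 0.084,"tz": -0.2,"rx": 0,"ry": 0,"rz": 0,"jaw": 0},{"tx": 0.072,"ty": 0.126,"tz": -0.22,"rx": 0,"ry": 0,"rz": 0,"jaw": 0},{"tx": 0.096,"ty": 0.168,"tz": -0.22,"rx": 0,"ry": 0,"rz": 0,"jaw": 0},{"tx": 0.12,"ty": 0.21,"tz": -0.22,"rx": 0,"ry": 0,"rz": 0,"jaw": 0},{"tx": 0.12,"ty": 0.21,"tz": -0.22,"rx": 0,"ry": 0,"rz": 0,"jaw": 0}])

```text
time: 11.3
position: [0.5587, 0.1031, 0.2985]
tool_rot: [-0.644, -3.074, -0.003]
ft_force: [0.5, -0.8, 1.1]
grip_width: 0.01
```

```bash
python3 look.py f1 140 150; python3 - <<'E'
import cv2,numpy as np
a=cv2.imread("pics/side0.png");b=cv2.imread("pics/f1_side.png")
def row(im): return np.hstack([cv2.resize(im[y-30:y+40,x-35:x+35],(195,195),interpolation=cv2.INTER_CUBIC) for x,y in((184,180),(247,205),(338,268),(360,390-12))])
cv2.imwrite("pics/cmp.png",np.vstack([row(a),row(b)]))
t0=cv2.imread("pics/top0.png")
def rt(im): return np.hstack([cv2.resize(im[y-32:y+32,x-32:x+32],(195,195),interpolation=cv2.INTER_NEAREST) for x,y in((160,241),(237,200),(367,185),(463,252))])
g=cv2.imread("pics/g1_top.png");f=cv2.imread("pics/f1_top.png")
cv2.imwrite("pics/cmpt.png",np.vstack([rt(t0),rt(g),rt(f)]))
E
```

```text
{'time': 11.3, 'position': [0.5587, 0.1031, 0.2985], 'ft_force': [0.51, -0.8204, 1.1223]}
```

View pics/cmp.png

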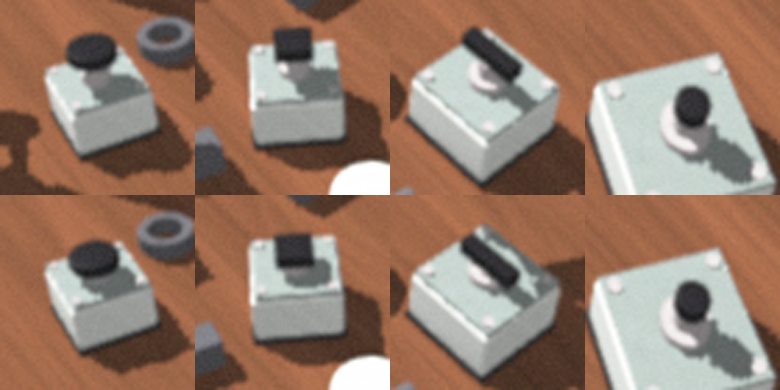

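View pics/cmpt.png

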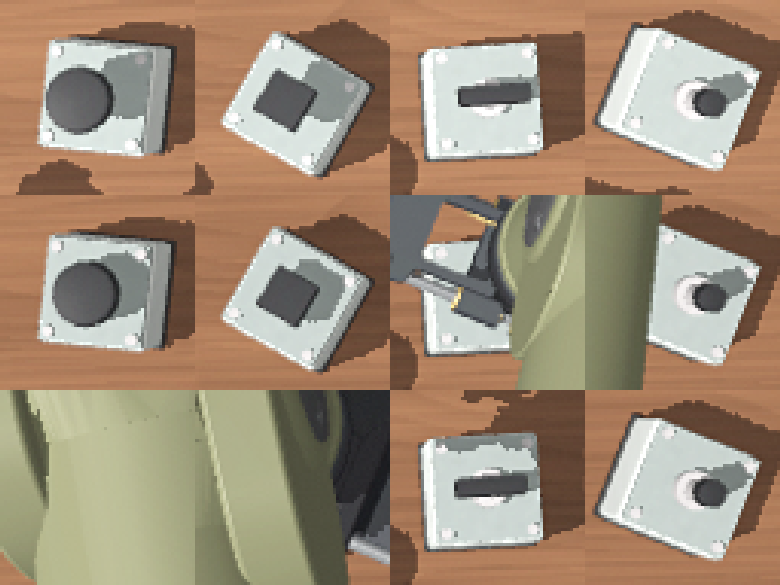

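View pics/f1_side.png

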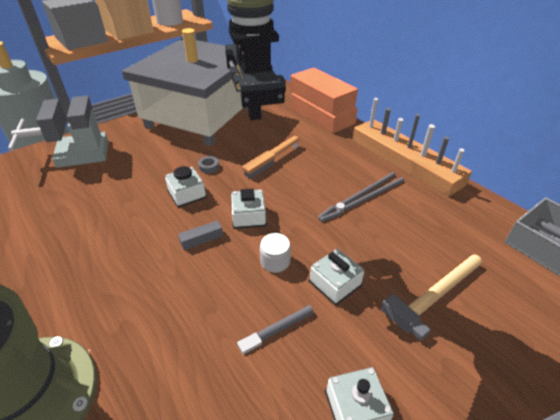

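Pictures show three heads down, the hammer switch up, and the boxes and tools unmoved. One numeric check of head heights before handing in.

```bash
python3 - <<'E'
from bench import camera_info
from h import *
import cv2
cs=camera_info("side")
def c(f,p,r=18,th=75):
    im=cv2.imread(f);x,y=p;w=(im[y-r:y+r,x-r:x+r].max(2)<th).astype(np.uint8)
    n,l,st,ce=cv2.connectedComponentsWithStats(w);i=min(range(1,n),key=lambda i:np.hypot(*(ce[i]-r))-.2*st[i,4]);return ce[i]+[x-r,y-r],st[i,4]
for n,p,X in(("ext",(182,170),(.472,.321)),("blow",(247,192),(.5555,.145)),("gas",(340,259),(.583,-.1435)),("ham",(363,386),(.43,-.352))):
    a,A=c("pics/side0.png",p);b,B=c("pics/f1_side.png",p)
    e=proj(cs,[*X,.072])-proj(cs,[*X,.086])
    print(n,A,B,np.round(b-a,2),"expected for 14mm",np.round(e,2))
E
```

```text
ext 169 173 [0.81 4.44] expected for 14mm [0.89 4.38]
blow 135 134 [0.61 4.12] expected for 14mm [0.3  4.46]
gas 155 153 [-0.79  4.18] expected for 14mm [-0.74  4.54]
ham 125 128 [0.03 0.05] expected for 14mm [-1.35  3.95]
```

```bash
python3 - <<'E'
from bench import ctrl
print(ctrl.close_job(), ctrl.get_state()["time"])
E
```

```text
the job is handed in; nothing more can be done
the job is handed in; nothing more can be done
```

I pressed the extractor, then the blower, then the gas, using the closed fingertips from above. The job was handed in at about 11.5 s on the robot's clock, with the arm clear of everything. I have no verdict, because the hand-in reports none.

- **Presses:** each head went down to the same tip height, 79.4 mm, where the downward movement stopped. Against the 79 mm given, the difference is within measurement error. The vertical force was about 2–3 N on the way down and 7–9 N at the stop.
- **Head travel, side camera before and after:** the image shifts correspond to about 14 mm for the extractor and 13 mm each for the blower and gas. The shorter travel fits heads that started 0–2 mm down. The power-hammer head did not move.
- **Boxes and tools:** they look unmoved in the pictures, though I compared these by eye. In the last top view the arm hid the extractor and blower, so for those two I used the top view taken just before the gas press and the final side view.
- **Failed along the way:** my first move call was refused as invalid because the rows did not list every field. My first colour mask of the mushroom head was incomplete, so I redid it before moving.

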